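# Bring the red-capped vial round to the reader and take a reading

### The job

Turn the vial carousel by pushing with one fingertip on one of its arms until the red-capped vial stands squarely in front of the reader's lens, then press the green key on top of the reader once it is lined up, let the key come back up and move clear. Push the carousel gently and do not touch the vials, which stay standing in their cups; leave the wash bottle, beaker and jar alone.

Things in the scene. Friction and masses are not known exactly. Their poses are not given: they have to be found in the camera images.
- reader: Fixed vial reader, heading varies. Origin: bench level on the carousel's spindle axis; z up, +x points level from the spindle to the head, a grey box at local x 123 to 168, y -31 to 31, z 0 to 62 mm. Round grey plinth (radius 48, 14 mm tall) under the carousel; a flat foot 36 mm wide, 8 mm high joins it to the head.
- lens (a point): Centre of the green lens (14 mm across) in the black front plate of the head, 46 mm above the bench, facing the spindle; 118 mm from the spindle axis along the reader's +x.
- read_spot (a point): Where the axis of the vial to be read must stand: 50 mm from the spindle axis towards the head, in front of the lens, at the height of the cup floors (25 mm).
- read_key (a joint): Travel of the green key in m: 0 up, 0.006 fully down; pressed beyond 0.004. It springs back; fully down takes about 4 N.
- read_key_top (a point): Centre of the top face of the green key (radius 12 mm, in a slightly wider black collar) on top of the head, 149 mm from the spindle axis along the reader's +x. Press straight down here.
- carousel: Hand-turned carousel; origin as the reader's (bench level on the axis), z up. Four orange arms along its own +x, +y, -x, -y. Turns endlessly either way about z, about 0.05 N m (0.5 N at an arm's end), no detents, stays where left. Each arm has a black cup centred 50 mm from the axis: outer radius 16, inner 12.7, z 22 to 44 mm, floor at z 25. Hub: radius 24, 46 mm high.
- spoke_end (a point): Middle of the bare outer end of the carousel's +x arm, 97 mm from the axis, 29 mm above the bench; the other three arms are alike. Arms are bars 14 mm wide, z 22 to 36 mm, bare from 67 to 115 mm from the axis: push there, sideways. Only bench lies below, except the foot towards the head. The head's front is 8 mm (its lens 3 mm) beyond the arm ends.
- vial_red: Clear vial with a red cap, radius 11 mm, 46 mm tall, loose in one of the four cups (any one), its top 71 mm above the bench. Origin: centre of its underside.
- vial_white: The same vial with a white cap, in another cup. Stays in its cup.
- vial_yellow: The same vial with a yellow cap, in another cup. Stays in its cup.
- vial_blue: The same vial with a blue cap, in another cup. Stays in its cup.
- wash_bottle: Bystander: white wash bottle with a blue cap and bent blue spout, radius 29 mm, 145 mm tall, loose on the bench on the side of the carousel away from the head. Origin: centre of its underside. Bystander origins are at least 170 mm from the spindle axis.
- beaker: Bystander: glass beaker, rim radius 30 mm, 70 mm tall, loose on the bench. Origin: centre of its underside.
- jar: Bystander: white jar with a red lid, radius 28 mm, 65 mm tall, loose on the bench (it is not a vial and not on the carousel). Origin: centre of its underside.
Mind the look-alikes: they are no part of the job. What is shaped like the vial_blue but turquoise is not meant.

How it is judged:
By the outcome, as a careful person would: the job done as asked, in the order asked, and still so for the second after the job is handed in, with the robot touching nothing.
It also fails if it takes over 51 s, if anything falls off the work surface, if the arm or the gripper's body presses on something with over 40 N, if the wrist force passes 120 N, or if a joint passes its speed limit or range.

### The arm

A 6-joint arm with a two-finger parallel gripper is mounted at the origin on the work surface. World frame = base frame: x ahead of the robot, y to its left, z up, the work surface at z = 0. Lengths are in m, angles in rad, forces in N, time in s.
With the tool pointing down it reaches from about 0.25 to 0.775 m from the base axis. Payload 4 kg.
Tool frame: the origin (TCP) lies midway between the tips of the shut fingers; the grasp point (between the pads) lies 19 mm behind it (arm.grasp_offset is the distance from the TCP to the grasp point, in m); z points along the fingers, y is the line along which they close (so a half turn about z gives the same grasp; the last joint's range is limited). The gripper opens to 85 mm and grips with 20 to 120 N. Pads are 22 mm wide; open, the fingers measure 114 mm over their backs; the gripper's body (76 mm by 85 mm) begins 54 mm behind the grasp point. The pads swing forward as they close: fully open they stand 13 mm farther back than shut.
Start: joints at [-1.428, 0.087, 1.371, -0, 1.684, -0.103], TCP at [0.134, -0.533, 0.231] pointing down, gripper open.
Joint ranges: [-3.1, 3.1], [-0.76, 2.03], [0.27, 2.55], [-1.08, 4.22], [0.17, 2.65], [-2.57, 2.57]. Speed limits (rad/s): [2.79, 2.79, 3.14, 3.14, 3.14, 3.14].

### API

Orientations are given as a 3x3 rotation matrix whose columns are the frame's x, y, z axes.
In Python, from bench import arm, optics, workorder gives the robot as it stands.
- The arm moves only by the tool apply_moves, never from a script. Its argument "motion" is a list that holds one entry, the list of rows, each a list of 7 numbers: the turn, a rotation vector about the tool's x, y, z in rad, then the shift along the tool's x, y, z in mm, then the gripper command: -1 is fully open, 1 is shut, values between are in proportion. In form: [[[wx, wy, wz, dx, dy, dz, grip], ...]]. A call has 1 to 10 rows; each row is the pose to reach, as a shift and turn from the pose commanded when the call began, along the tool's axes at that moment; what a row does not reach only later rows make up. A row lasts 1/12 s, in which the tool goes at most 41.7 mm and 7.16 degrees, less where a joint would pass 70% of its speed; a pose out of reach is approached as far as the arm can. A call with a gripper value outside its range is refused whole. The fingers move at their own pace and stop on an object; the grip force is fixed at half the most. Time passes only in rows, so rows that repeat a pose let the fingers close. It gives the time, the measured TCP pose, the force, the opening and the grip force at its end, in the units of the state.
- arm.state(): the state, without advancing time (a new reading comes with each control period).
- optics.capture(name): name is "side" or "top"; returns a dict with "frame" (480x640x3 uint8, red, green, blue), "intrinsics" (3x3 intrinsics, pixels), "dist" ([k1, k2, p1, p2, k3] as OpenCV has them; the pictures are not rectified), "xyz" and "attitude" of the camera in the world. Camera axes: x right, y down, z forward; pixel columns grow to the right and rows downward; lengths in m; the calibration is good to about 2 mm. A picture is of the moment at which its call begins. There is no depth.
- workorder.sign_off(): hands the job in; it is judged then, once.
The state is a dict: "clock": time; "q": joint angles; "joint_velocities": joint speeds; "joint_torque": joint torques, N m; "position": TCP position; "tool_rot": TCP orientation; "wrist_force": force on the tool from outside, world axes, zero at the start; "torque": the same for the moment, N m; "opening": opening from 0.0 (shut) to 1.0 (fully open); "grip_force": force on a finger pad.
Only numpy, scipy, OpenCV 4.12 (cv2) and the standard library are available. Lean on these libraries where they do the work, as an engineer would, in place of code of your own. Each camera call takes 0.05 s, during which the arm holds its last target. There are 200 camera calls.

## Working session

There is one attempt and no reset: what is moved stays moved. The work goes in short steps, Python scripts to look and compute and a tool call to move; the robot and the scene stay as the last step left them, time stands still between calls to the robot, and variables do not carry over. Pictures are saved under pics/ and viewed, at most 10 in all, crops included, and the job is handed in when it is done.

Besides the shell and the picture viewer there is one more tool, called as name(argument=value, ...) on one line, values as JSON. apply_moves: Moves the arm, as the interface text tells. Its arguments: {"type":"object","properties":{"motion":{"type":"array","items":{"type":"array","items":{"type":"array","items":{"type":"number"}}}}},"required":["motion"]}

```bash
mkdir -p pics; cat > h.py <<'E'
import numpy as np, cv2
from bench import arm, optics, workorder
def snap(n,f):
    c=optics.capture(n); cv2.imwrite('pics/'+f,c['frame'][:,:,::-1]); np.savez('pics/'+f+'.npz',**c); return c
def ray(c,uv,z):
    p=cv2.undistortPoints(np.array([[uv]],float),np.array(c['intrinsics']),np.array(c['dist'],float))[0,0]
    d=np.array(c['attitude'])@[p[0],p[1],1]; o=np.array(c['xyz']); return o+d*(z-o[2])/d[2]
def proj(c,P):
    R=np.array(c['attitude']);t=-R.T@np.array(c['xyz'])
    return cv2.projectPoints(np.array(P,float).reshape(-1,3),cv2.Rodrigues(R.T)[0],t,np.array(c['intrinsics']),np.array(c['dist'],float))[0][:,0]
E
python3 - <<'E'
from h import *
for n in('top','side'):
    c=snap(n,n+'0.png');print(c['xyz'],np.round(c['attitude'],3),c['intrinsics'][0])
s=arm.state();print(s['clock'],s['position'],s['tool_rot'],s['wrist_force'])
E
```

```text
[0.48264065 0.06744631 0.94262393] [[-0.    -0.99   0.143]
 [-1.     0.003  0.018]
 [-0.018 -0.143 -0.989]] [437.11081463   0.         326.51388335]
[ 0.55465983 -0.54441938  0.57070321] [[ 0.996 -0.068  0.056]
 [-0.086 -0.633  0.769]
 [-0.017 -0.771 -0.637]] [454.00210747   0.         317.09002936]
0.1 [ 0.13376489 -0.533002    0.23023299] [[ 9.69939396e-01  2.43346430e-01 -2.87853115e-04]
 [ 2.43346497e-01 -9.69937220e-01  2.06698183e-03]
 [ 2.23793198e-04 -2.07489515e-03 -9.99997822e-01]] [-0.18975278 -0.89091738  0.25614222]
```

View pics/top0.png

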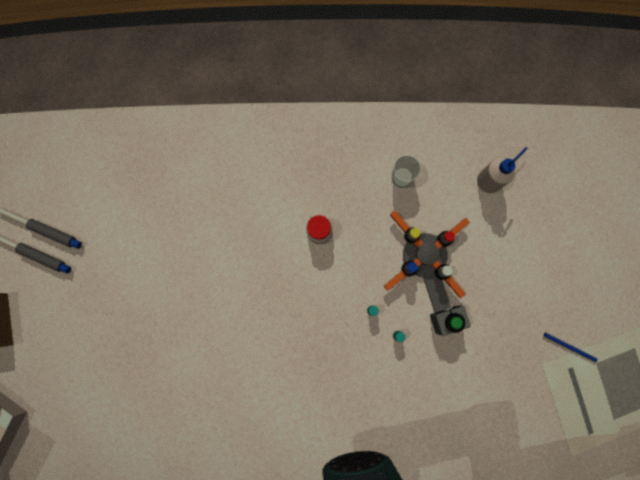

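View pics/side0.png

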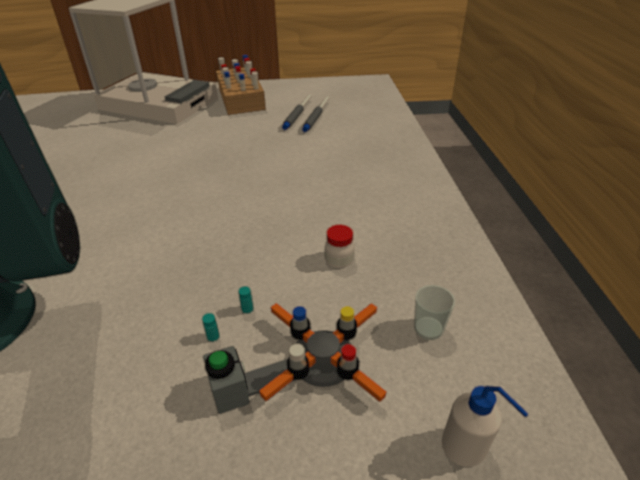

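Top view: the red items are the jar lid (319,227) and the red-capped vial (449,237). The vial stands on the carousel beside yellow (415,233), blue (410,268) and white (446,272), so it is the one meant. The turquoise vials at (373,310) and (399,336) are decoys. The green key is at (456,323). Next I'll fit the geometry and check it in an enlarged crop.

```bash
cat > fit.py <<'E'
from h import *
from scipy.optimize import least_squares
def blob(img,near,kind,r=14):
    hsv=cv2.cvtColor(img,cv2.COLOR_RGB2HSV).astype(int);H,S,V=hsv[...,0],hsv[...,1],hsv[...,2]
    m={'red':((H<5)|(H>172))&(S>170)&(V>70),'yellow':(H>20)&(H<35)&(S>150)&(V>80),'blue':(H>105)&(H<130)&(S>120),'green':(H>50)&(H<80)&(S>120)&(V>50)}[kind]
    v,u=np.nonzero(m);k=np.hypot(u-near[0],v-near[1])<r
    return np.array([u[k].mean(),v[k].mean()]),k.sum()
def model(p):
    cx,cy,h,a,kz=p
    # a: red cap angle; seen from above order is red, yellow, blue, white CCW
    pts=[[cx+.05*np.cos(a+i*np.pi/2),cy+.05*np.sin(a+i*np.pi/2),.068] for i in range(3)]
    pts.append([cx+.149*np.cos(h),cy+.149*np.sin(h),kz]); return np.array(pts)
def fit(cams,near,x0):
    obs=[]
    for c,n in zip(cams,near):
        o=[blob(c['frame'],n[i],k,14 if i<3 else 18) for i,k in enumerate(('red','yellow','blue','green'))]
        print([x[1] for x in o]);obs.append([x[0] for x in o])
    f=lambda p:np.concatenate([(proj(c,model(p))-o).ravel() for c,o in zip(cams,obs)])
    return least_squares(f,x0,loss='soft_l1'),np.array(obs)
E
python3 - <<'E'
from fit import *
T,S=[dict(np.load(f'pics/{n}0.png.npz')) for n in('top','side')]
c0=ray(T,(428,255),.046);k=ray(T,(456,323),.066);r=ray(T,(449,237),.071)
x0=[*c0[:2],np.arctan2(*(k-c0)[1::-1]),np.arctan2(*(r-c0)[1::-1]),.066]
near=[[(449,237),(415,233),(410,268),(456,323)],[(349,352),(347,314),(299,313),(219,360)]]
s,o=fit([T,S],near,x0);p=s.x
print(x0,p,np.degrees(p[2:4]),s.fun.reshape(2,4,2).round(1))
for n,z in dict(jar=((319,227),.065),beak=((404,178),.0),wash=((507,166),.145),t1=((373,310),.04),t2=((399,336),.04)).items():print(n,ray(T,*z).round(3))
out=[]
for c in(T,S):
    im=c['frame'][:,:,::-1].copy();im=cv2.resize(im,None,fx=4,fy=4,interpolation=2)
    P=[]
    for i in range(4):
        a=p[3]+i*np.pi/2;d=np.array([np.cos(a),np.sin(a)])
        P.append([*(p[:2]+.115*d),.036])
    P+= [*model(p)]; P.append([p[0],p[1],.046])
    for q in proj(c,P): cv2.circle(im,tuple(int(v) for v in q*4+1.5),3,(255,0,255),-1)
    u,v=(proj(c,[[p[0],p[1],.046]])[0]*4).astype(int);v+=50
    out.append(im[v-300:v+300,u-(200 if c is T else 250) -100:u+(100 if c is T else 150)+100][:, :400] if 0 else cv2.resize(im[v-300:v+300,u-500+100:u+400],(400,300)) )
cv2.imwrite('pics/crop.png',np.vstack(out)[:600])
E
```

```text
[np.int64(79), np.int64(83), np.int64(96), np.int64(115)]
[np.int64(186), np.int64(157), np.int64(130), np.int64(266)]
[np.float64(0.5867614233092544), np.float64(-0.12589735524491574), np.float64(-2.8087045021496837), np.float64(-0.855674288877381), 0.066] [ 0.59051887 -0.12779032 -2.84556897 -0.89086288  0.07912854] [-163.03909212  -51.04268331] [[[ 0.5  0.5]
  [ 0.7  0.3]
  [ 0.5  0.3]
  [ 0.1  0.9]]

 [[ 0.6 -0.5]
  [ 0.4 -1. ]
  [ 0.2 -0.8]
  [ 0.   0.1]]]
jar [0.643 0.099 0.065]
beak [ 0.765 -0.088  0.   ]
wash [ 0.746 -0.264  0.145]
t1 [ 0.475 -0.011  0.04 ]
t2 [ 0.422 -0.063  0.04 ]
```

View pics/crop.png

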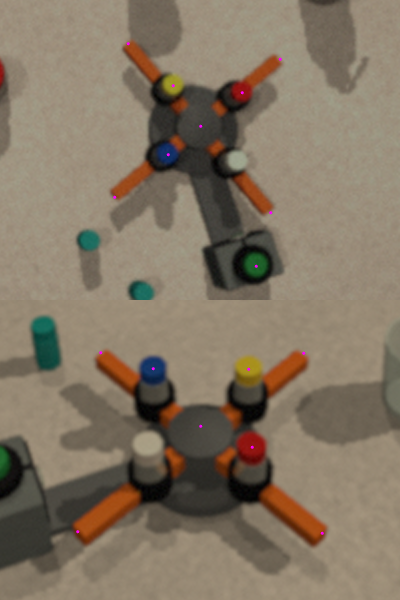

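The crop confirms the fit: the projected arm ends, caps and key all land on target, and the red vial is on the arm at -51°. The head is at -163°, so the carousel has to turn 112° clockwise. I'll push the blue arm round the clear far side, from 129° to 17°, starting with the shut gripper behind it.

```bash
cat > plan.py <<'E'
from h import *
from scipy.spatial.transform import Rotation as Ro
C=np.array([.5905,-.1278])
def pose(r,phi,z,yh=None):
    a=np.radians(phi);yh=np.radians(phi-90 if yh is None else yh)
    y=np.array([np.cos(yh),np.sin(yh),0]);zz=np.array([0,0,-1.])
    return np.array([*(C+r*np.array([np.cos(a),np.sin(a)])),z]),np.c_[np.cross(y,zz),y,zz]
def rows(ts,start=None):
    s=arm.state();p0,R0=(np.array(s['position']),np.array(s['tool_rot'])) if start is None else start
    for p,R in ts:
        w=Ro.from_matrix(R0.T@R).as_rotvec();print([*[float(x) for x in w.round(3)],*[float(x) for x in (R0.T@(p-p0)*1000).round(1)]])
E
python3 -c "
from plan import *
rows([pose(.092,151,.2),pose(.092,151,.027)])"
```

```text
[-0.001, -0.003, -2.39, 474.4, -344.7, 31.1]
[-0.001, -0.003, -2.39, 474.4, -344.3, 204.1]
```

apply_moves(motion=[[[0,-0.003,-2.39,474.4,-344.7,31,1],[0,-0.003,-2.39,474.4,-344.7,31,1],[0,-0.003,-2.39,474.4,-344.7,31,1],[0,-0.003,-2.39,474.4,-344.7,31,1],[0,-0.003,-2.39,474.4,-344.7,31,1],[0,-0.003,-2.39,474.4,-344.7,31,1],[0,-0.003,-2.39,474.4,-344.7,31,1],[0,-0.003,-2.39,474.4,-344.7,31,1],[0,-0.003,-2.39,474.4,-344.7,31,1],[0,-0.003,-2.39,474.4,-344.7,31,1]]])

```text
clock: 0.93
position: [0.4015, -0.2124, 0.2089]
tool_rot: [[0.069, 0.998, -0.001], [0.998, -0.069, -0.001], [-0.001, -0.001, -1.0]]
wrist_force: [1.5, -1.0, 0.1]
opening: 0.003
grip_force: 0.0
```

```bash
python3 -c "
from plan import *
rows([pose(.092,151,.2)]);s=arm.state();print(s['position'],s['q'])"
```

```text
[-0.002, 0.001, -1.134, 136.4, 99.4, 8.6]
[ 0.40146659 -0.21236949  0.20890316] [-6.10346274e-01 -1.22698025e-01  1.62156778e+00 -1.62066243e-03
  1.64299903e+00 -5.41509695e-01]
```

apply_moves(motion=[[[0,0,-1.134,136.4,99.4,8.6,1],[0,0,-1.134,136.4,99.4,8.6,1],[0,0,-1.134,136.4,99.4,8.6,1],[0,0,-1.134,136.4,99.4,8.6,1],[0,0,-1.134,136.4,99.4,8.6,1],[0,0,-1.134,136.4,99.4,8.6,1],[0,0,-1.134,136.4,99.4,8.6,1],[0,0,-1.134,136.4,99.4,8.6,1],[0,0,-1.134,136.4,99.4,8.6,1],[0,0,-1.134,136.4,99.4,8.6,1]]])

```text
clock: 1.77
position: [0.5099, -0.0856, 0.1998]
tool_rot: [[-0.873, 0.487, -0.002], [0.487, 0.873, -0.001], [0.002, -0.002, -1.0]]
wrist_force: [-0.3, -0.2, 0.2]
opening: 0.006
grip_force: 0.0
```

```bash
python3 -c "
from plan import *
rows([pose(.092,151,.2),pose(.092,151,.1),pose(.092,151,.027)]);s=arm.state();print(s['position'],s['q'])"
```

```text
[-0.002, -0.002, -0.003, 1.0, 2.2, -0.2]
[-0.002, -0.002, -0.003, 0.9, 2.3, 99.8]
[-0.002, -0.002, -0.003, 0.7, 2.5, 172.8]
[ 0.50986491 -0.08557796  0.19976944] [-2.75085045e-01  2.35157833e-02  1.49988474e+00 -1.43776126e-03
  1.62012195e+00 -1.33675448e+00]
```

apply_moves(motion=[[[0,0,0,1,0,35,1],[0,0,0,1,0,70,1],[0,0,0,1,0,105,1],[0,0,0,1,0,135,1],[0,0,0,1,0,155,1],[0,0,0,1,0,168,1],[0,0,0,1,0,173,1],[0,0,0,1,0,173,1]]])

```text
clock: 2.43
position: [0.5077, -0.0852, 0.0257]
tool_rot: [[-0.871, 0.491, -0.005], [0.491, 0.871, -0.0], [0.004, -0.002, -1.0]]
wrist_force: [-0.9, -0.3, 0.4]
opening: -0.004
grip_force: 0.0
```

```bash
python3 -c "
from plan import *
snap('side','s1.png')
s=arm.state();print(s['position'],s['wrist_force'])
rows([pose(.092,p,.027) for p in np.linspace(149,131,10)])"
```

```text
[ 0.508873   -0.08550415  0.02720023] [ 0.11629235 -0.02499658  0.06913397]
[-0.002, -0.001, 0.028, 0.1, 5.8, 0.2]
[-0.002, -0.001, 0.063, -0.1, 9.0, 0.2]
[-0.002, -0.001, 0.098, -0.3, 12.2, 0.2]
[-0.002, -0.001, 0.132, -0.7, 15.4, 0.2]
[-0.002, -0.001, 0.167, -1.2, 18.6, 0.2]
[-0.002, -0.001, 0.202, -1.8, 21.7, 0.2]
[-0.002, -0.001, 0.237, -2.5, 24.9, 0.2]
[-0.002, -0.001, 0.272, -3.3, 28.0, 0.1]
[-0.002, -0.001, 0.307, -4.2, 31.0, 0.1]
[-0.002, -0.001, 0.342, -5.2, 34.1, 0.1]
```

View pics/s1.png

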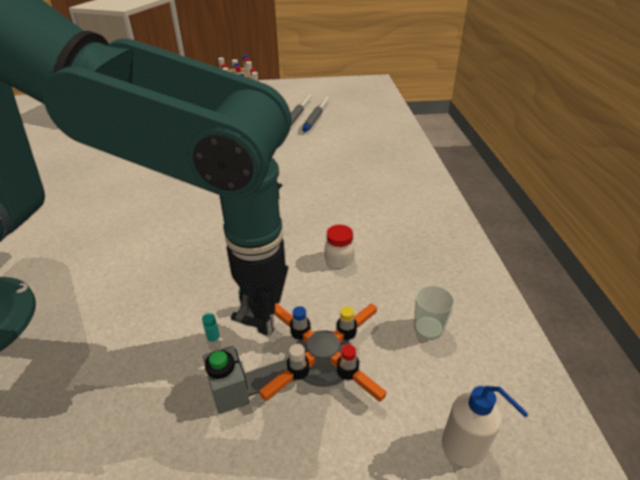

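The shut fingertips (about 265,325) are low behind the blue arm (tip about 277,310), clear of the cups and the key. Starting the push.

apply_moves(motion=[[[0,0,0.028,0.1,5.8,0,1],[0,0,0.063,0,9,0,1],[0,0,0.098,-0.3,12.2,0,1],[0,0,0.132,-0.7,15.4,0,1],[0,0,0.167,-1.2,18.6,0,1],[0,0,0.202,-1.8,21.7,0,1],[0,0,0.237,-2.5,24.9,0,1],[0,0,0.272,-3.3,28,0,1],[0,0,0.307,-4.2,31,0,1],[0,0,0.342,-5.2,34.1,0,1]]])

```text
clock: 3.32
position: [0.5317, -0.0588, 0.0296]
tool_rot: [[-0.655, 0.756, 0.002], [0.756, 0.655, -0.003], [-0.004, 0.0, -1.0]]
wrist_force: [-0.3, -0.9, -0.2]
opening: -0.0
grip_force: 0.5
```

```bash
python3 -c "
from plan import *
c=snap('side','s2.png')
s=arm.state();print(s['position'],s['wrist_force'])
d=np.array(s['position'])[:2]-C;print(np.hypot(*d),np.degrees(np.arctan2(d[1],d[0])))
rows([pose(.092,p,.027) for p in np.linspace(129,109,10)])
cv2.imwrite('pics/s2c.png',cv2.resize(c['frame'][230:430,180:440,::-1],None,fx=2.5,fy=2.5))"
```

```text
[ 0.53219729 -0.05836437  0.02960331] [0.84057288 0.15790689 0.46842869]
0.09066704797642933 130.01902352807207
[0.001, 0.004, 0.033, 1.3, 1.7, 2.6]
[0.001, 0.004, 0.071, 1.1, 5.2, 2.6]
[0.001, 0.004, 0.11, 0.8, 8.8, 2.6]
[0.001, 0.004, 0.149, 0.3, 12.3, 2.6]
[0.001, 0.003, 0.188, -0.3, 15.8, 2.6]
[0.001, 0.003, 0.227, -1.0, 19.3, 2.6]
[0.002, 0.003, 0.265, -1.9, 22.8, 2.6]
[0.002, 0.003, 0.304, -2.9, 26.2, 2.6]
[0.002, 0.003, 0.343, -4.0, 29.6, 2.6]
[0.002, 0.003, 0.382, -5.3, 32.9, 2.7]
```

View pics/s2c.png

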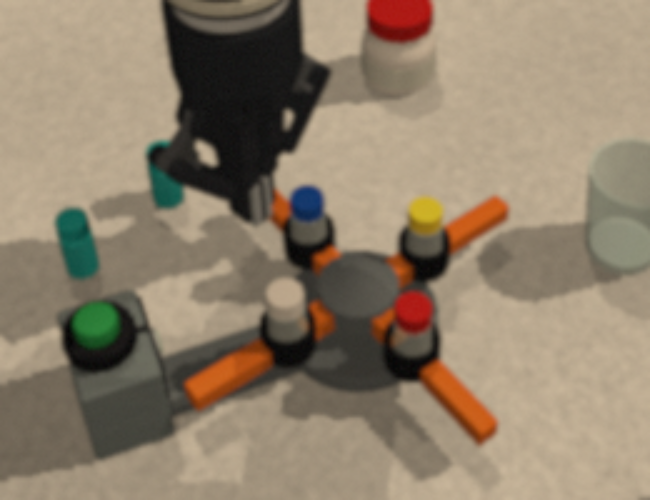

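The fingers are on the blue arm's trailing side, and the carousel has begun to turn: the red cap moved from (349,352) to (345,354). Next I'll continue to 109°.

apply_moves(motion=[[[0,0,0.033,1,2,2,1],[0,0,0.071,1,5.2,2,1],[0,0,0.11,0.8,8.8,2,1],[0,0,0.149,0.3,12.3,2,1],[0,0,0.188,-0.3,15.8,2,1],[0,0,0.227,-1,19.3,2,1],[0,0,0.265,-1.9,22.8,2,1],[0,0,0.304,-2.9,26.2,2,1],[0,0,0.343,-4,29.6,2,1],[0,0,0.382,-5.3,32.9,2,1]]])

```text
clock: 4.2
position: [0.5616, -0.0415, 0.0294]
tool_rot: [[-0.327, 0.945, 0.006], [0.945, 0.327, -0.003], [-0.005, 0.005, -1.0]]
wrist_force: [-0.9, -0.1, 7.0]
opening: 0.004
grip_force: 3.1
```

```bash
cat >> plan.py <<'E'
def angle(c,guess,name='side'):
    """carousel red-cap angle by best match of red/yellow cap blobs at predicted places, spindle fixed"""
    from fit import blob
    from scipy.optimize import least_squares
    g=np.radians(guess);C0=[.59052,-.12779]
    P=lambda a:proj(c,[[C0[0]+.05*np.cos(a+k),C0[1]+.05*np.sin(a+k),.068] for k in(0,np.pi/2)])
    for it in range(4):
        o=np.array([blob(c['frame'],P(g)[i],k,16)[0] for i,k in enumerate(('red','yellow'))])
        g=least_squares(lambda a:(P(a[0])-o).ravel(),[g]).x[0]
    r=P(g)-o
    return np.degrees(g),r.round(1).tolist()
def report(guess):
    s=arm.state();d=np.array(s['position'])[:2]-C
    print(s['clock'],s['position'],s['wrist_force'],'r',np.hypot(*d),'phi',np.degrees(np.arctan2(d[1],d[0])))
    print(angle(optics.capture('side'),guess))
E
python3 -c "
from plan import *
print(angle(dict(np.load('pics/side0.png.npz')),-51),angle(dict(np.load('pics/s2.png.npz')),-55))
report(-74)
rows([pose(.092,p,.027) for p in np.linspace(106.5,84,10)])"
```

```text
(np.float64(-52.02392599883618), [[0.1, -0.1], [0.8, -0.7]]) (np.float64(-59.20340048784872), [[-0.1, -0.0], [0.7, -0.8]])
4.2 [ 0.56155556 -0.04152502  0.02939805] [-0.94963227 -0.08802197  7.02218684] r 0.0910008360627058 phi 108.54611342932323
(np.float64(-81.21418155288421), [[-0.3, -0.3], [0.6, -0.6]])
[0.006, 0.005, 0.044, 1.0, 2.6, 2.4]
[0.006, 0.005, 0.087, 0.7, 6.6, 2.5]
[0.006, 0.005, 0.131, 0.3, 10.6, 2.5]
[0.006, 0.005, 0.174, -0.3, 14.5, 2.5]
[0.007, 0.005, 0.218, -1.1, 18.5, 2.5]
[0.007, 0.004, 0.262, -2.0, 22.4, 2.6]
[0.007, 0.004, 0.305, -3.2, 26.2, 2.6]
[0.007, 0.004, 0.349, -4.5, 30.0, 2.6]
[0.007, 0.004, 0.393, -5.9, 33.8, 2.7]
[0.007, 0.004, 0.436, -7.5, 37.4, 2.7]
```

```bash
python3 -c "
from plan import *
a=[]
for n in('side','top'):
    c=snap(n,n+'3.png');u,v=proj(c,[[.5616,-.0415,.03]])[0].astype(int)
    a.append(cv2.resize(c['frame'][v-50:v+50,u-65:u+65,::-1],(780,600) if 0 else (390,300),interpolation=2))
cv2.imwrite('pics/c3.png',cv2.resize(np.hstack(a),(780,300)));print(arm.state()['wrist_force'])"
```

```text
[ 0.81418709 -1.08737402  4.9122917 ]
```

View pics/c3.png

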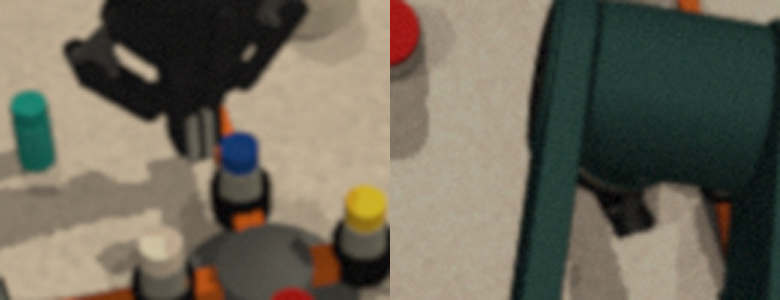

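The fingers are beside the arm as intended, but the tip seems to have a ledge resting on the arm's top edge, with about 5 N upward. I'll raise about 6 mm, then carry on pushing.

apply_moves(motion=[[[0,0,0,0,0,-4,1],[0,0,0,0,0,-7,1],[0,0,0.044,0.5,2.6,-7,1],[0,0,0.087,0.5,6.6,-7,1],[0,0,0.131,0.3,10.6,-7,1],[0,0,0.174,-0.3,14.5,-7,1],[0,0,0.218,-1.1,18.5,-7,1],[0,0,0.262,-2,22.4,-7,1],[0,0,0.305,-3.2,26.2,-7,1],[0,0,0.349,-4.5,30,-7,1]]])

```text
clock: 5.18
position: [0.5881, -0.0347, 0.0326]
tool_rot: [[0.016, 1.0, -0.002], [1.0, -0.016, -0.0], [-0.001, -0.002, -1.0]]
wrist_force: [-0.1, 1.2, 0.5]
opening: -0.0
grip_force: 0.5
```

```bash
python3 -c "
from plan import *
report(-101)
rows([pose(.092,p,.031) for p in np.linspace(86,63.5,10)])"
```

```text
5.1833 [ 0.58813053 -0.0347192   0.0325905 ] [-0.11242561  1.18633724  0.46864729] r 0.09311095353049018 phi 91.45821177836916
(np.float64(-97.73113404777872), [[-0.4, -0.4], [0.3, -0.6]])
[-0.0, 0.001, 0.052, -1.0, 7.9, 1.7]
[-0.0, 0.001, 0.096, -1.3, 11.9, 1.7]
[-0.0, 0.001, 0.14, -1.8, 15.9, 1.7]
[-0.0, 0.001, 0.183, -2.4, 19.8, 1.7]
[-0.0, 0.001, 0.227, -3.3, 23.8, 1.7]
[-0.0, 0.001, 0.271, -4.2, 27.7, 1.7]
[-0.0, 0.001, 0.314, -5.4, 31.5, 1.7]
[-0.0, 0.001, 0.358, -6.7, 35.3, 1.7]
[-0.0, 0.001, 0.401, -8.2, 39.0, 1.7]
[-0.0, 0.001, 0.445, -9.9, 42.7, 1.7]
```

Upward force is gone and the push works (red at about -98°). Continuing at the present height.

apply_moves(motion=[[[0,0,0.03,-0.5,4,0,1],[0,0,0.07,-1,8,0,1],[0,0,0.11,-1.5,12,0,1],[0,0,0.15,-1.8,15.9,0,1],[0,0,0.19,-2.4,19.8,0,1],[0,0,0.227,-3.3,23.8,0,1],[0,0,0.271,-4.2,27.7,0,1],[0,0,0.314,-5.4,31.5,0,1],[0,0,0.358,-6.7,35.3,0,1],[0,0,0.401,-8.2,39,0,1]]])

```text
clock: 6.07
position: [0.6271, -0.0434, 0.0325]
tool_rot: [[0.404, 0.915, -0.002], [0.915, -0.404, -0.0], [-0.001, -0.001, -1.0]]
wrist_force: [-1.0, 1.3, 0.3]
opening: 0.0
grip_force: 0.5
```

```bash
python3 -c "
from plan import *
report(-121)
rows([pose(.092,p,.031) for p in np.linspace(65,40,11)])"
```

```text
6.0667 [ 0.62709169 -0.04337756  0.03248399] [-1.0492893   1.25368029  0.31169052] r 0.09201141244950108 phi 66.56637163964463
(np.float64(-123.22094106774729), [[-0.2, -0.5], [0.2, -0.4]])
[0.0, 0.001, 0.019, 0.1, 1.6, 1.6]
[0.0, 0.001, 0.062, -0.0, 5.6, 1.6]
[0.0, 0.001, 0.106, -0.4, 9.6, 1.6]
[0.0, 0.001, 0.15, -0.9, 13.6, 1.6]
[0.0, 0.001, 0.193, -1.5, 17.5, 1.6]
[0.0, 0.001, 0.237, -2.4, 21.5, 1.6]
[0.0, 0.001, 0.281, -3.4, 25.3, 1.6]
[0.0, 0.001, 0.324, -4.6, 29.2, 1.6]
[0.0, 0.001, 0.368, -6.0, 32.9, 1.6]
[0.0, 0.001, 0.411, -7.5, 36.7, 1.6]
[0.0, 0.001, 0.455, -9.2, 40.3, 1.6]
```

apply_moves(motion=[[[0,0,0.04,0,4,0,1],[0,0,0.09,-0.2,8,0,1],[0,0,0.13,-0.7,12,0,1],[0,0,0.18,-1.3,16,0,1],[0,0,0.22,-2,20,0,1],[0,0,0.27,-3.1,24.2,0,1],[0,0,0.315,-4.3,28.4,0,1],[0,0,0.36,-5.8,32.4,0,1],[0,0,0.411,-7.5,36.7,0,1],[0,0,0.455,-9.2,40.3,0,1]]])

```text
clock: 6.95
position: [0.6605, -0.0682, 0.0326]
tool_rot: [[0.765, 0.644, -0.001], [0.644, -0.765, -0.001], [-0.001, -0.0, -1.0]]
wrist_force: [0.4, 0.9, -0.7]
opening: -0.0
grip_force: 0.5
```

```bash
python3 -c "
from plan import *
report(-149)
rows([pose(.092,p,.031) for p in np.linspace(38,27,8)])
from fit import *
T,S=[snap(n,n+'5.png') for n in('top','side')]
p=[.59052,-.12779,-2.8456,np.radians(-149),.079]
print(proj(T,model(p)).round(),proj(S,model(p)).round())
"
```

```text
6.95 [ 0.66048043 -0.0681979   0.03256466] [ 0.37156848  0.94058925 -0.73423898] r 0.09192208978741379 phi 40.42092494736864
(np.float64(-148.34787992511087), [[0.0, -0.6], [0.3, -0.3]])
[0.001, 0.001, 0.035, 0.2, 3.0, 1.6]
[0.001, 0.001, 0.063, 0.1, 5.5, 1.6]
[0.001, 0.001, 0.09, -0.1, 8.0, 1.6]
[0.001, 0.001, 0.118, -0.4, 10.5, 1.6]
[0.001, 0.001, 0.145, -0.7, 13.0, 1.6]
[0.001, 0.001, 0.172, -1.1, 15.5, 1.6]
[0.001, 0.001, 0.2, -1.6, 18.0, 1.6]
[0.001, 0.001, 0.227, -2.1, 20.4, 1.6]
[[445. 273.]
 [452. 239.]
 [418. 231.]
 [457. 323.]] [[294. 348.]
 [345. 354.]
 [350. 315.]
 [218. 359.]]
```

apply_moves(motion=[[[0,0,0.035,0.1,3,0,1],[0,0,0.063,0.1,5.5,0,1],[0,0,0.09,-0.1,8,0,1],[0,0,0.118,-0.4,10.5,0,1],[0,0,0.145,-0.7,13,0,1],[0,0,0.172,-1.1,15.5,0,1],[0,0,0.2,-1.6,18,0,1],[0,0,0.2,-1.6,18,0,1]]])

```text
clock: 7.77
position: [0.671, -0.0838, 0.0323]
tool_rot: [[0.878, 0.479, -0.001], [0.479, -0.878, -0.002], [-0.001, 0.001, -1.0]]
wrist_force: [-1.3, -0.7, 0.3]
opening: 0.003
grip_force: 0.1
```

```bash
cat > joint.py <<'E'
from plan import *
from fit import *
def joint(g,tag):
    T,S=[snap(n,n+tag) for n in('top','side')]
    p=[.59052,-.12779,-2.8456,np.radians(g),.079]
    near=[proj(c,model(p)) for c in(T,S)]
    s,o=fit([T,S],near,p);print(s.x.round(4),'head,red deg',np.degrees(s.x[2:4]),s.fun.reshape(2,4,2).round(1).tolist());return T,S,s.x,o
E
python3 -c "
from joint import *
report(-160)
joint(-160,'6.png')"
```

```text
7.7667 [ 0.67102847 -0.08383452  0.0323179 ] [-1.30916772 -0.68203703  0.31416918] r 0.09174855799607144 phi 28.632857936843212
(np.float64(-160.61875603537715), [[0.0, -0.8], [0.4, -0.4]])
[np.int64(0), np.int64(70), np.int64(74), np.int64(0)]
[np.int64(169), np.int64(219), np.int64(129), np.int64(275)]fit.py:7: RuntimeWarning: Mean of empty slice.
  return np.array([u[k].mean(),v[k].mean()]),k.sum()
  ret = ret.dtype.type(ret / rcount)
Traceback (most recent call last):
  File "joint.py", line 7, in joint
    s,o=fit([T,S],near,p);print(s.x.round(4),'head,red deg',np.degrees(s.x[2:4]),s.fun.reshape(2,4,2).round(1).tolist());return T,S,s.x,o
        ~~~^^^^^^^^^^^^^^
  File "fit.py", line 19, in fit
    return least_squares(f,x0,loss='soft_l1'),np.array(obs)
           ~~~~~~~~~~~~~^^^^^^^^^^^^^^^^^^^^^
ValueError: Residuals are not finite in the initial point.
```

```bash
cat > ang.py <<'E'
from plan import *
from fit import blob
from scipy.optimize import least_squares
def hull(c,C0,a):
    d=np.array([np.cos(a),np.sin(a)]);n=np.array([-d[1],d[0]])
    P=[[*(C0+r*d+t*n),z] for r in(.067,.115) for t in(-.007,.007) for z in(.022,.036)]
    return cv2.convexHull(proj(c,P).astype(np.float32))
def cen(h):
    m=cv2.moments(h);return np.array([m['m10'],m['m01']])/m['m00']
def orange(img):
    h=cv2.cvtColor(img,cv2.COLOR_RGB2HSV).astype(int);return ((h[...,0]>=5)&(h[...,0]<16)&(h[...,1]>170)&(h[...,2]>70))
def solve(views,g,free_head=True,x=None):
    """views: list of (cam, arm indices visible, use key). params cx,cy,head,a,kz,+2 shifts per cam"""
    x=np.array(x if x is not None else [.5905,-.1278,-2.8456,np.radians(g),.079]+[0,0]*len(views),float)
    for it in range(5):
        obs=[]
        for j,(c,arms,key) in enumerate(views):
            om=orange(c['frame']);sh=x[5+2*j:7+2*j]
            for i in arms:
                m=np.zeros(om.shape,np.uint8);cv2.fillPoly(m,[np.round(hull(c,x[:2],x[3]+i*np.pi/2)+sh).astype(int)],1)
                m=cv2.dilate(m,np.ones((5,5)));v,u=np.nonzero(m&om);obs.append((j,c,'a',i,np.array([u.mean(),v.mean()]),len(u),cv2.contourArea(hull(c,x[:2],x[3]+i*np.pi/2))))
            if key: 
                k=proj(c,[[*(x[:2]+.149*np.array([np.cos(x[2]),np.sin(x[2])])),x[4]]])[0];obs.append((j,c,'k',0,blob(c['frame'],k,'green',20)[0],0,0))
        def f(x):
            r=[]
            for j,c,t,i,o,_,_ in obs:
                q=cen(hull(c,x[:2],x[3]+i*np.pi/2)) if t=='a' else proj(c,[[*(x[:2]+.149*np.array([np.cos(x[2]),np.sin(x[2])])),x[4]]])[0]
                r+=list(q+x[5+2*j:7+2*j]-o)
            return np.array(r+list(x[5:]*.5))
        s=least_squares(f,x,x_scale=np.array([.01,.01,.05,.05,.01]+[1]*(len(x)-5)));x=s.x
    print(x.round(4),'head',np.degrees(x[2]).round(2),'red',np.degrees(x[3]).round(2));print([(t,i,int(n),int(A)) for _,_,t,i,_,n,A in obs]);print(s.fun.reshape(-1,2).round(1).tolist());return x
E
python3 -c "
from ang import *
L=lambda f:dict(np.load('pics/'+f+'.npz'))
x=solve([(L('top0.png'),range(4),1),(L('side0.png'),range(4),1)],-51)
solve([(L('side6.png'),[0,1,3],1)],-160.6,x=[*x[:2],x[2],np.radians(-160.6),x[4],*x[7:9]])
"
```

```text
[ 0.5913 -0.1279 -2.8432 -0.8886  0.0766 -0.0348 -0.5442 -1.0581 -1.4667] head -162.91 red -50.91
[('a', 0, 106, 163), ('a', 1, 137, 182), ('a', 2, 129, 167), ('a', 3, 141, 194), ('k', 0, 0, 0), ('a', 0, 397, 517), ('a', 1, 222, 358), ('a', 2, 209, 351), ('a', 3, 440, 513), ('k', 0, 0, 0)]
[[-0.3, 0.2], [-0.3, -0.6], [-0.4, 0.4], [0.8, 0.2], [-0.0, -0.1], [0.8, -0.1], [-1.3, -0.1], [0.8, 0.3], [-0.7, 0.1], [-0.1, -0.0], [-0.0, -0.3], [-0.5, -0.7]]
[ 0.5888 -0.1246 -2.8344 -2.793   0.0742  0.0261 -0.8646] head -162.4 red -160.02
[('a', 0, 421, 491), ('a', 1, 381, 490), ('a', 3, 122, 299), ('k', 0, 0, 0)]
[[-1.3, -1.6], [0.4, -1.0], [0.7, 2.1], [-0.2, 0.0], [0.0, -0.4]]
```

View pics/side6.png

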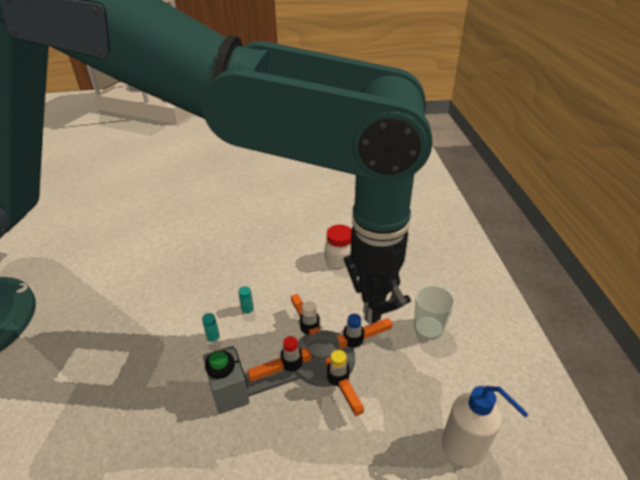

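Red arm is now at about -160° against the head's -163°, and everything is still standing. I'll nudge about 2.5° more, back off, lift clear and measure from both cameras.

apply_moves(motion=[[[0,0,0.015,0,1.5,0,1],[0,0,0.03,-0.1,3,0,1],[0,0,0.045,-0.2,4.2,0,1],[0,0,0.045,-0.2,4.2,0,1],[0,0,0.045,0,-8,0,1],[0,0,0.045,0,-14,0,1],[0,0,0.045,0,-14,-30,1],[0,0,0.045,0,-14,-70,1],[0,0,0.045,0,-14,-110,1],[0,0,0.045,0,-14,-130,1]]])

```text
clock: 8.75
position: [0.6658, -0.0702, 0.1688]
tool_rot: [[0.897, 0.441, 0.007], [0.441, -0.897, -0.003], [0.005, 0.006, -1.0]]
wrist_force: [0.0, -0.1, 1.0]
opening: -0.0
grip_force: 0.0
```

```bash
python3 -c "
from plan import *
s=arm.state();print(s['position'])
R=np.array(s['tool_rot']);print((R.T@(np.array([.62,.12,.2])-s['position'])*1000).round(), (R.T@(np.array([.36,.05,.2])-s['position'])*1000).round())"
```

```text
[ 0.6657764  -0.07018133  0.16878359]
[  43. -191.  -32.] [-221. -243.  -34.]
```

apply_moves(motion=[[[0,0,0,-164,-382,-50,1],[0,0,0,-164,-382,-50,1],[0,0,0,-164,-382,-50,1],[0,0,0,-164,-382,-50,1],[0,0,0,-164,-382,-50,1],[0,0,0,-164,-382,-50,1],[0,0,0,-164,-382,-50,1],[0,0,0,-164,-382,-50,1],[0,0,0,-164,-382,-50,1],[0,0,0,-164,-382,-50,1]]])

```text
clock: 9.58
position: [0.3479, 0.1997, 0.2122]
tool_rot: [[0.898, 0.44, -0.0], [0.44, -0.898, -0.001], [-0.0, 0.0, -1.0]]
wrist_force: [1.1, 0.4, 0.3]
opening: -0.002
grip_force: 0.0
```

```bash
python3 -c "
from ang import *
T,S=snap('top','top7.png'),snap('side','side7.png')
solve([(T,range(4),1),(S,[0,1,3,2],1)],-163)
print(angle(S,-163))
from fit import fit
from fit import model
p=[.59052,-.12779,-2.8456,np.radians(-163),.079]
s,o=fit([T,S],[proj(c,model(p)) for c in(T,S)],p);print(s.x,np.degrees(s.x[2:4]),s.fun.round(1))
a=[cv2.resize(c['frame'][v:v+120,u:u+130,::-1],(390,360),interpolation=2) for c,u,v in((T,370,210),(S,200,280))]
cv2.imwrite('pics/c7.png',np.hstack(a))
print(arm.state()['position'])
"
```

```text
[ 0.5909 -0.128  -2.8421 -2.8468  0.0755  0.0886 -0.5565 -1.0637 -1.9439] head -162.84 red -163.11
[('a', 0, 171, 192), ('a', 1, 101, 166), ('a', 2, 141, 184), ('a', 3, 125, 166), ('k', 0, 0, 0), ('a', 0, 403, 487), ('a', 1, 377, 486), ('a', 3, 109, 293), ('a', 2, 298, 413), ('k', 0, 0, 0)]
[[0.7, 0.3], [-0.9, 0.3], [0.3, -0.3], [-0.5, 0.4], [0.1, 0.1], [-1.2, -1.4], [0.4, 0.2], [1.9, 3.0], [-0.6, -1.4], [-0.2, 0.2], [0.0, -0.3], [-0.5, -1.0]]
(np.float64(-163.00308854040736), [[0.1, -0.6], [0.2, -0.5]])
[np.int64(87), np.int64(86), np.int64(82), np.int64(116)]
[np.int64(171), np.int64(223), np.int64(140), np.int64(265)]
[ 0.59062396 -0.1276872  -2.84459673 -2.84675435  0.07914496] [-162.9833872  -163.10700961] [ 0.8  0.6  0.6  0.2  0.7  0.1  0.1  0.9  0.2 -0.7  0.2 -0.6  0.5 -1.
  0.1  0. ]
[0.34636552 0.20227195 0.21341006]
```

View pics/c7.png

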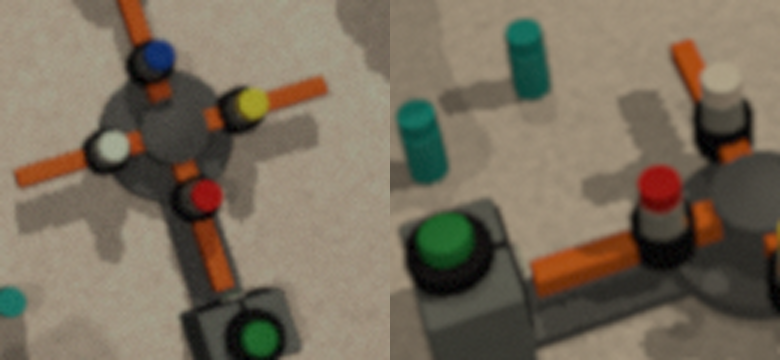

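Red arm is at -163.1° and the head at -162.9°, so it is lined up. All four vials stand in their cups: red cap at crop (206,196), pointing straight at the head. Now to the key.

```bash
python3 -c "
from plan import *
s=arm.state();R=np.array(s['tool_rot'])
for z in(.2,.1):print((R.T@(np.array([.4483,-.1715,z])-s['position'])*1000).round(1))"
```

```text
[-76.4 379.8  12.7]
[-76.5 380.  112.7]
```

apply_moves(motion=[[[0,0,0,-76.4,379.8,13,1],[0,0,0,-76.4,379.8,13,1],[0,0,0,-76.4,379.8,13,1],[0,0,0,-76.4,379.8,13,1],[0,0,0,-76.4,379.8,13,1],[0,0,0,-76.4,379.8,13,1],[0,0,0,-76.4,379.8,13,1],[0,0,0,-76.4,379.8,13,1],[0,0,0,-76.4,379.8,13,1],[0,0,0,-76.4,379.8,13,1]]])

```text
clock: 10.52
position: [0.4491, -0.1813, 0.1984]
tool_rot: [[0.9, 0.436, -0.002], [0.436, -0.9, -0.004], [-0.003, 0.003, -1.0]]
wrist_force: [-0.8, -0.0, 0.4]
opening: 0.002
grip_force: 0.0
```

```bash
python3 -c "
from plan import *
s=arm.state();R=np.array(s['tool_rot']);print(s['position'])
for z in(.1,.085):print((R.T@(np.array([.4483,-.1715,z])-s['position'])*1000).round(1))"
```

```text
[ 0.44907977 -0.1813038   0.19843756]
[ 3.9 -9.4 98.4]
[  3.9  -9.5 113.4]
```

apply_moves(motion=[[[0,0,0,0,0,0,1],[0,0,0,2,-5,30,1],[0,0,0,4,-9.5,60,1],[0,0,0,4,-9.5,85,1],[0,0,0,4,-9.5,93,1],[0,0,0,4,-9.5,93,1]]])

```text
clock: 11.02
position: [0.4464, -0.1638, 0.1038]
tool_rot: [[0.897, 0.441, -0.006], [0.441, -0.897, 0.002], [-0.005, -0.004, -1.0]]
wrist_force: [-0.3, 0.5, 0.1]
opening: 0.002
grip_force: 0.0
```

```bash
python3 -c "
from plan import *
for i in range(2):
  s=arm.state();R=np.array(s['tool_rot']);print(s['position'],s['wrist_force'])
  for z in(.085,):print((R.T@(np.array([.4483,-.1715,z])-s['position'])*1000).round(1))
  optics.capture('side')"
```

```text
[ 0.44636367 -0.16382603  0.10377967] [-0.28195591  0.50563138  0.11053858]
[-1.6  7.8 18.8]
[ 0.44781656 -0.16471872  0.10602892] [-0.37944494  0.35041052  0.03640916]
[-2.5  6.3 21. ]
```

apply_moves(motion=[[[0,0,0,-2,6.5,6,1],[0,0,0,-2,6.5,12,1],[0,0,0,-2,6.5,14,1],[0,0,0,-2,6.5,14,1],[0,0,0,-2,6.5,14,1]]])

```text
clock: 11.53
position: [0.4494, -0.1726, 0.0925]
tool_rot: [[0.898, 0.44, -0.001], [0.44, -0.898, -0.001], [-0.001, 0.001, -1.0]]
wrist_force: [-0.3, 0.5, 0.6]
opening: -0.001
grip_force: 0.0
```

```bash
python3 -c "
from plan import *
P=[]
for i in range(4):
  s=arm.state();R=np.array(s['tool_rot']);P.append(s['position']);print(np.round(s['position'],4),s['wrist_force'][2]);c=optics.capture('side')
print((R.T@(np.array([.4483,-.1715,.08])-np.mean(P,0))*1000).round(1))
u,v=proj(c,[[.4483,-.1715,.09]])[0].astype(int)
cv2.imwrite('pics/c8.png',cv2.resize(c['frame'][v-50:v+50,u-65:u+65,::-1],(520,400),interpolation=2))"
```

```text
[ 0.4494 -0.1726  0.0925] 0.551720670676126
[ 0.4495 -0.1726  0.0926] 0.19072897051058357
[ 0.4495 -0.1726  0.0927] -0.17929318475353023
[ 0.4496 -0.1726  0.0927] 0.6376185425752151
[-0.6 -1.6 12.6]
```

View pics/c8.png

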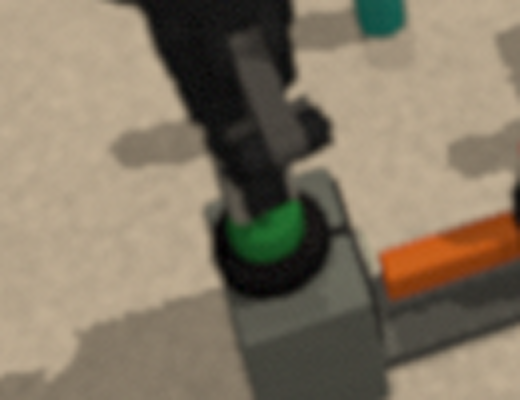

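The tips are above the key's centre and the robot is settled. I'll descend slowly.

apply_moves(motion=[[[0,0,0,-0.5,-1.5,4,1],[0,0,0,-0.5,-1.5,8,1],[0,0,0,-0.5,-1.5,10,1],[0,0,0,-0.5,-1.5,12,1],[0,0,0,-0.5,-1.5,13,1],[0,0,0,-0.5,-1.5,14,1],[0,0,0,-0.5,-1.5,15,1],[0,0,0,-0.5,-1.5,16,1],[0,0,0,-0.5,-1.5,16,1]]])

```text
clock: 12.48
position: [0.4483, -0.1713, 0.078]
tool_rot: [[0.898, 0.44, -0.001], [0.44, -0.898, -0.001], [-0.001, 0.001, -1.0]]
wrist_force: [-4.2, 2.7, 9.8]
opening: 0.001
grip_force: 4.9
```

apply_moves(motion=[[[0,0,0,0,0,-1.5,1],[0,0,0,0,0,-3,1],[0,0,0,0,0,-3,1]]])

```text
clock: 12.73
position: [0.4483, -0.1714, 0.0797]
tool_rot: [[0.898, 0.44, -0.001], [0.44, -0.898, -0.001], [-0.001, 0.001, -1.0]]
wrist_force: [-1.5, 1.1, 2.4]
opening: -0.003
grip_force: 1.5
```

apply_moves(motion=[[[0,0,0,0,0,-1.5,1],[0,0,0,0,0,-1.5,1]]])

```text
clock: 12.9
position: [0.4484, -0.1714, 0.0809]
tool_rot: [[0.898, 0.44, -0.001], [0.44, -0.898, -0.001], [-0.001, 0.001, -1.0]]
wrist_force: [0.2, 1.2, 1.5]
opening: 0.001
grip_force: 1.2
```

apply_moves(motion=[[[0,0,0,0,0,-1.5,1],[0,0,0,0,0,-1.5,1]]])

```text
clock: 13.07
position: [0.4484, -0.1715, 0.0824]
tool_rot: [[0.898, 0.44, -0.001], [0.44, -0.898, -0.001], [-0.001, 0.001, -1.0]]
wrist_force: [-0.2, 1.0, 2.3]
opening: -0.003
grip_force: 0.9
```

Force falls off gradually over more than 4 mm of retreat, so it was the key's spring and it had been fully down. I'll lift clear and move away.

apply_moves(motion=[[[0,0,0,0,0,-1.5,1],[0,0,0,0,0,-1.5,1]]])

```text
clock: 13.23
position: [0.4484, -0.1715, 0.0839]
tool_rot: [[0.898, 0.44, -0.001], [0.44, -0.898, -0.001], [-0.001, 0.001, -1.0]]
wrist_force: [0.1, 0.3, 1.1]
opening: -0.005
grip_force: 0.5
```

apply_moves(motion=[[[0,0,0,0,0,-2,1],[0,0,0,0,0,-2,1]]])

```text
clock: 13.4
position: [0.4483, -0.1716, 0.0859]
tool_rot: [[0.898, 0.44, -0.001], [0.44, -0.898, -0.002], [-0.002, 0.001, -1.0]]
wrist_force: [0.2, 0.1, -0.1]
opening: 0.001
grip_force: 0.0
```

apply_moves(motion=[[[0,0,0,0,0,-20,1],[0,0,0,0,0,-60,1],[0,0,0,0,0,-100,1],[0,0,0,-60,-20,-120,1],[0,0,0,-80,-60,-120,1],[0,0,0,-80,-100,-120,1],[0,0,0,-80,-200,-120,1],[0,0,0,-80,-260,-120,1],[0,0,0,-80,-340,-120,1],[0,0,0,-80,-340,-120,1]]])

```text
clock: 14.23
position: [0.2658, 0.0196, 0.2054]
tool_rot: [[0.899, 0.438, 0.0], [0.438, -0.899, -0.001], [-0.0, 0.001, -1.0]]
wrist_force: [0.5, 0.7, 0.3]
opening: 0.003
grip_force: 0.0
```

apply_moves(motion=[[[0,0,0,0,0,0,1],[0,0,0,0,0,0,1],[0,0,0,0,0,0,1],[0,0,0,0,0,0,1]]])

```text
clock: 14.57
position: [0.2676, 0.0178, 0.2055]
tool_rot: [[0.899, 0.438, -0.001], [0.438, -0.899, -0.002], [-0.002, 0.001, -1.0]]
wrist_force: [0.1, 0.6, -0.3]
opening: 0.001
grip_force: 0.0
```

```bash
python3 -c "
from ang import *
T,S=snap('top','top9.png'),snap('side','side9.png')
solve([(T,range(4),1),(S,[0,1,3,2],1)],-163)
cv2.imwrite('pics/c9.png',cv2.resize(S['frame'][220:480,150:560,::-1],(800,507),interpolation=2))
"
```

```text
[ 0.591  -0.1292 -2.8428 -2.8431  0.0753 -0.4669 -0.573  -1.2778 -2.7893] head -162.88 red -162.9
[('a', 0, 171, 193), ('a', 1, 101, 166), ('a', 2, 141, 184), ('a', 3, 126, 166), ('k', 0, 0, 0), ('a', 0, 401, 489), ('a', 1, 377, 488), ('a', 3, 110, 295), ('a', 2, 300, 413), ('k', 0, 0, 0)]
[[0.9, 0.3], [-0.9, 0.1], [0.1, -0.3], [-0.3, 0.4], [0.0, -0.1], [-1.2, -1.4], [0.7, -0.0], [1.7, 2.9], [-0.8, -1.8], [-0.3, 0.1], [-0.2, -0.3], [-0.6, -1.4]]
```

View pics/c9.png

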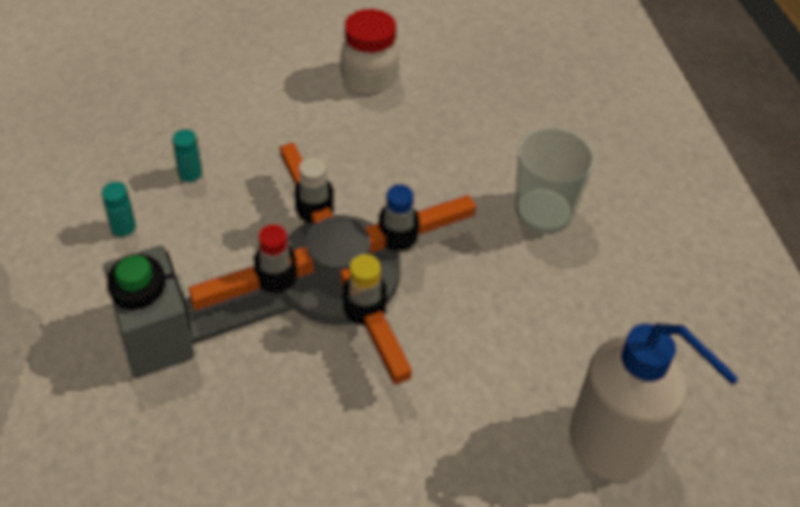

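The picture shows the red vial (crop 273,240) lined up with the head, and the key (133,270) back up. All four vials are upright, and the jar, beaker and wash bottle have not moved. The key went down from about z 0.085 to 0.078, its full travel. Handing in.

```bash
python3 -c "
from bench import workorder;print(workorder.sign_off())"
```

```text
the job is handed in; nothing more can be done
None
```

The job is handed in: the red-capped vial stands in front of the lens to within about 0.3° by camera, the key was pressed fully and sprang back, and the arm is clear; the tip did bear down on the carousel arm with up to 7 N for a moment before I raised it.

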